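Unhook the notched slide and show its label over the light pad

ROBOT

A 7-joint arm with a two-finger parallel gripper is mounted at the origin on the work surface. World frame = base frame: x ahead of the robot, y to its left, z up, the work surface at z = 0. Lengths are in m, angles in rad, forces in N, time in s.
With the tool pointing down it reaches from about 0.425 to 0.95 m from the base axis. Payload 4.7 kg.
Tool frame: the origin (TCP) lies between the finger pads; the fingertips stand 25 mm ahead of it and the grasp point (between the pads) lies 6 mm ahead of it; x points along the fingers, z is the direction in which the jaws open and shut, and the axes are right-handed (so a half turn about x gives the same grasp; the last joint's range is limited). The gripper opens to 85 mm and grips with 20 to 120 N. Pads are 22 mm wide; open, the fingers measure 114 mm over their backs; the gripper's body (76 mm by 85 mm) begins 54 mm behind the grasp point. The pads swing forward as they close: fully open they stand 13 mm farther back than shut.
Start: joints at [-1.321, 0.469, -0.049, 1.532, 0.024, 1.141, -0.082], TCP at [0.186, 0.649, 0.256] pointing down, gripper open.
Joint ranges: [-2.59, 2.59], [-0.33, 1.99], [-1.39, 1.29], [0.1, 2.45], [-1.04, 4.18], [0.21, 1.99], [-2.66, 2.66]. Speed limits (rad/s): [2.57, 2.57, 3.14, 3.14, 3.14, 3.14, 3.14].

INTERFACE

Orientations are given as a 3x3 rotation matrix whose columns are the frame's x, y, z axes.
In Python, from rig import * gives the robot as it stands. Calls block until the motion is done:
- movep(position, orientation): joint-space move of the TCP to a pose.
- move_l(position, attitude=None, feed=0.15, until_force=None): straight line of the TCP; attitude=None keeps the orientation; feed is the mean speed in m/s. With until_force (N) it stops when the force on the tool has changed by that much, and returns True; else False.
- move_joints(angles): joint-space move.
- command_gripper(opening, newtons=None): finger opening in m; newtons is the grip in N (None keeps the last); returns when the fingers have stopped.
- sleep(seconds).
- inverse_kinematics(position, orientation): joint angles nearest the present ones, or None.
- sense(): the state.
- camera(name): name is "scene" or "side" or "wrist"; returns (picture, depth): 480x640x3 uint8, red, green, blue; 480x640 float32, m along the optical axis (not along the pixel's ray), 0 where there is no reading.
- camera_params(name): a dict with "K" (3x3 intrinsics, pixels), "position" and "rotation" of the camera in the world; the wrist camera has in their place "tool_from_camera" (4x4, takes a point from camera to tool coordinates, whose origin is the TCP and whose axes are the tool frame's). Camera axes: x right, y down, z forward; pixel columns grow to the right and rows downward; lengths in m; the calibration is good to about 2 mm. The wrist camera is an equidistant fisheye: a pixel r from the principal point sees the ray r / f radians off the axis. A picture is of the moment at which its call begins: read the wrist's pose just before it. camera_params takes no time and is no camera call.
A pose or a line that the arm cannot do raises Unreachable and nothing moves.
- finish_job(): hands the job in, once; it reports no verdict.
The state is a dict: "time_s": time; "joint_pos": joint angles; "qd": joint speeds; "joint_efforts": joint torques, N m; "position": TCP position; "tcp_rot": TCP orientation; "wrist_force": force on the tool from outside, world axes, zero at the start; "ft_torque": the same for the moment, N m; "finger_gap": finger opening in m.
Only numpy, scipy, OpenCV 4.12 (cv2) and the standard library are available. Lean on these libraries where they do the work, as an engineer would, in place of code of your own. Each camera call takes 0.05 s, during which the arm holds its last target.

TASK

Of the two glass slides hanging on the stands, take the one with the small corner notch: grip it by its clear end, never by the frosted, notched end, and lift it up and off its hook. Hold it in the air a hand's breadth above the light pad, the middle of the frosted end over the middle of the pad, leaned back at least halfway to flat (45 degrees) with the label face upward, the label face being the one that shows the notch at the upper right as the slide hangs. Finish while holding it there still, and leave the other slide and everything else where it is.

Things in the scene. Friction and masses are not known exactly. Their poses are not given: they have to be found in the camera images.
- slide_mid (a point): Middle of the notched slide: an upright glass plate 120 mm long (y), 70 mm tall (z), 8 mm thick (x), about 145 g, hanging on a stand. x axis: straight out of its label face (plain paper label), the face that shows the notch at the upper right. The end at +y (y 30 to 60) is frosted and has a 14 x 14 mm notch in its upper corner; the clear end (y -60 to -16) is free to grip across the 8 mm.
- slide: The notched slide; origin at the middle of its lower edge, 35 mm below slide_mid, same axes. It hangs by a slot in its middle (y -16 to 16), 26 mm tall, under an 8 mm bridge of glass at the top edge; the stand's strap passes through the slot. From hanging it can rise 22 mm until the strap meets the slot's lower edge, and must rise over 6 mm to pass the strap's lip.
- slide_frost: The frosted white end of the notched slide as a part: same origin and axes as slide. Not to be touched by the fingers.
- frost_mid (a point): Middle of the notched slide's frosted end: 45 mm along +y and 5 mm below slide_mid, same axes.
- blank_mid (a point): Middle of the other slide: same size, slot, frosted end and way of hanging, but no notch. It hangs on the other stand and stays there.
- hook_a_tip (a point): Tip of a hook: end face of a level steel strap 14 mm wide, 4 mm thick, its top 170 mm above the bench; the point is at the strap's top. x axis: level, from the tip back to the post; a hanging slide comes off towards -x, over the tip's lip, 6 mm high above the strap. A slide hangs square to x, 26 to 40 mm back from this point; the post stands 83 mm back, no higher than the strap.
- hook_b_tip (a point): Tip of the second, identical hook; same axes as hook_a_tip. In each start the two stands may have changed sides.
- hook_a: Steel stand of hook_a_tip, fixed; carries the notched slide. Base 100 x 90 x 12 mm; origin at the middle of the base, on the bench. Same axes as its tip.
- hook_b: Steel stand of hook_b_tip, fixed, identical; carries the slide without a notch.
- pad_top (a point): Light pad, fixed on the bench: flat grey square 150 x 150 mm, 12 mm thick, with a white window. This point is the middle of its top face.
- bottle1_c (a point): Bystander: small white reagent bottle with blue cap, 38 mm across, 62 mm tall. The point is its centre.
- bottle2_c (a point): Bystander: small white reagent bottle with black cap, 38 mm across, 62 mm tall. The point is its centre.
- bottle3_c (a point): Bystander: small white reagent bottle with yellow cap, 38 mm across, 62 mm tall. The point is its centre.
- bottle4_c (a point): Bystander: larger white bottle with white cap, 60 mm across, 110 mm tall. The point is its centre.
- vial1_c (a point): Bystander: small standing vial with red cap, 19 mm across, 46 mm tall. The point is its centre.
- vial2_c (a point): Bystander: small standing vial with green cap, 19 mm across, 46 mm tall. The point is its centre.
- wells_c (a point): Bystander: white well plate, 86 x 127 mm, 19 mm tall. The point is its centre.
Mind the look-alikes: they are no part of the job. Leave any orange look-alike of the hook_a alone.

How it is judged:
By the outcome, as a careful person would: the job done as asked, in the order asked, and still so for the second after the job is handed in, while the arm keeps its last pose, push and grip.
It also fails if it takes over 37 s, if anything falls off the work surface, if the arm or the gripper's body presses on something with over 40 N, if the wrist force passes 120 N, or if a joint passes its speed limit or range.

## Working session

There is one attempt and no reset: what is moved stays moved. The work goes in short steps, each a Python script; the robot and the scene stay as the last script left them, time stands still between calls to the robot, and variables do not carry over. Pictures are saved under pics/ and viewed, and the job is handed in when it is done.

```bash
mkdir -p pics; ls; python3 - <<'E'
from rig import *
import cv2,numpy as np
for n in ["scene","side","wrist"]:
    s=sense(); im,d=camera(n); cv2.imwrite(f"pics/{n}0.png",im[:,:,::-1]); np.savez(f"{n}0.npz",im=im,d=d)
    print(n,camera_params(n))
s=sense();print(s['time_s'],s['position'],s['tcp_rot'],s['finger_gap'])
E
```

```text
pics
scene {'K': array([[504.36291377,   0.        , 312.56049728],
       [  0.        , 504.36291377, 238.71272139],
       [  0.        ,   0.        ,   1.        ]]), 'position': array([ 1.0926836 , -0.12794478,  1.06063733]), 'rotation': array([[ 0.16533404,  0.83684547, -0.52187576],
       [ 0.98614408, -0.13298849,  0.09916608],
       [ 0.01358322, -0.53104022, -0.84723773]])}
side {'K': array([[451.03656245,   0.        , 318.9264763 ],
       [  0.        , 451.03656245, 244.3770556 ],
       [  0.        ,   0.        ,   1.        ]]), 'position': array([ 0.38600239, -0.73194865,  0.62677521]), 'rotation': array([[ 0.98619598, -0.08779407,  0.14039122],
       [-0.16514207, -0.5832894 ,  0.79529968],
       [ 0.01206611, -0.80750584, -0.58973615]])}
wrist {'K': array([[371.64829954,   0.        , 316.42407039],
       [  0.        , 371.64829954, 232.38440607],
       [  0.        ,   0.        ,   1.        ]]), 'tool_from_camera': array([[ 1.00783512e-03, -2.86251122e-01,  9.58154100e-01,
        -1.16564720e-01],
       [ 1.32856554e-04, -9.58154540e-01, -2.86251393e-01,
         7.30898985e-02],
       [ 9.99999483e-01,  4.15791259e-04, -9.27631456e-04,
         7.80978995e-04],
       [ 0.00000000e+00,  0.00000000e+00,  0.00000000e+00,
         1.00000000e+00]])}
0.15 [0.18562825 0.64855575 0.25546318] [[-3.55878802e-04 -9.61403746e-01  2.75141257e-01]
 [-1.50764707e-03  2.75141478e-01  9.61402566e-01]
 [-9.99998800e-01 -7.26731153e-05 -1.54737456e-03]] 0.08531383296441478
```

View pics/scene0.png

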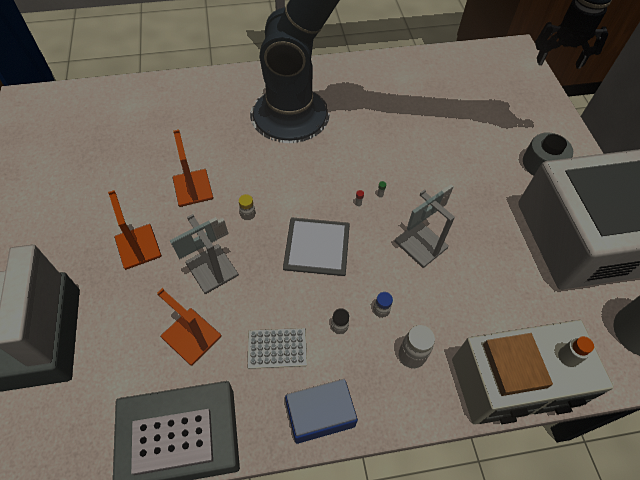

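View pics/side0.png

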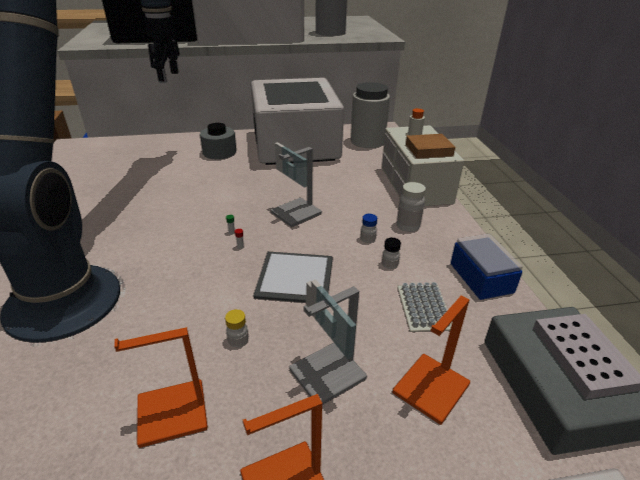

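View pics/wrist0.png

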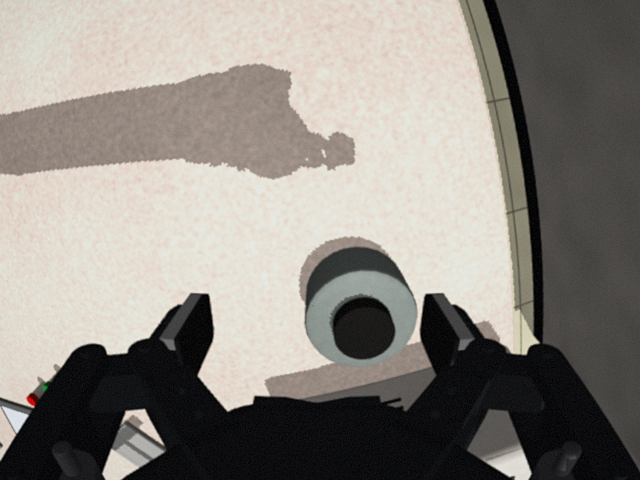

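The scene picture shows two grey stands, near (205,250) and (430,225); the orange stands are look-alikes. I'll zoom in on the slides.

```bash
python3 - <<'E'
import cv2,numpy as np
a=cv2.imread('pics/scene0.png');b=cv2.imread('pics/side0.png')
def z(i,x,y,w=100,h=75): return cv2.resize(i[y:y+h,x:x+w],(400,300),interpolation=cv2.INTER_CUBIC)
o=np.vstack([np.hstack([z(a,160,205,),z(a,380,180)]),np.hstack([z(b,285,265,140,105),z(b,255,130)])])
cv2.imwrite('pics/zoom0.png',o)
E
```

```text
(no output)
```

View pics/zoom0.png

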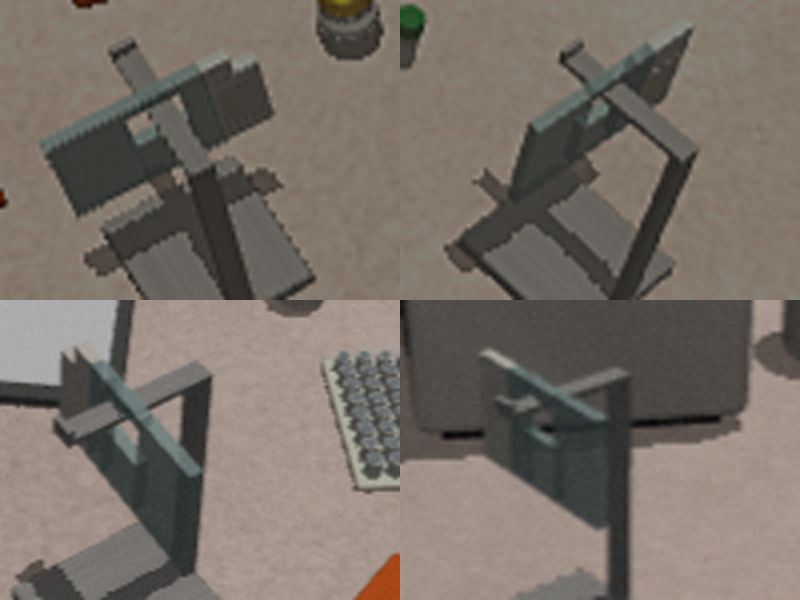

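The notched slide is on the scene's left stand: top-left crop has the frosted end and its notch at about scene (224,222). It is seen from the post side with the notch at upper right, so the label faces the post. Next I measure its pose.

```bash
cat > h.py <<'E'
import numpy as np,cv2
def pts(n,P,f=None):
    z=np.load(f or n+'0.npz'); im,d=z['im'],z['d']
    K=P['K']; v,u=np.mgrid[:480,:640]
    c=np.stack([(u-K[0,2])/K[0,0]*d,(v-K[1,2])/K[1,1]*d,d],-1)
    w=c@P['rotation'].T+P['position']; w[d<=0]=np.nan
    return im,w
def ray(n,P,px,z):
    K=P['K'];r=P['rotation']@np.array([(px[0]-K[0,2])/K[0,0],(px[1]-K[1,2])/K[1,1],1])
    p=P['position']; return p+r*(z-p[2])/r[2]
E
python3 - <<'E'
from rig import *
from h import *
np.set_printoptions(precision=4,suppress=True)
R={'scene':(160,205,100,75),'side':(285,265,140,105)}
for n in R:
    P=camera_params(n); im,w=pts(n,P)
    x,y,a,b=R[n]
    W=w[y:y+b,x:x+a].reshape(-1,3); C=im[y:y+b,x:x+a].reshape(-1,3).astype(int)
    m=(W[:,2]>0.06)&(W[:,2]<0.25)
    print(n,m.sum())
    sl=m&(C[:,1]-C[:,0]>8)  # teal glass
    Q=W[sl]; print('glass',sl.sum(),Q.min(0),Q.max(0))
    # RANSAC vertical plane
    best=0
    rng=np.random.default_rng(0)
    for _ in range(500):
        i,j=rng.choice(len(Q),2,False); dd=Q[j]-Q[i]; nn=np.array([-dd[1],dd[0],0]); 
        L=np.linalg.norm(nn)
        if L<.03: continue
        nn/=L; inl=abs((Q-Q[i])@nn)<.0025
        if inl.sum()>best: best=inl.sum();bi=inl
    q=Q[bi]; c=q.mean(0); U,S,V=np.linalg.svd((q-c)[:,:2],full_matrices=False)
    t=V[0]; t=t*np.sign(t[1]); nn=np.array([t[1],-t[0]])
    print('plane inl',best,'c',c,'t',t,'n',nn,'ang',np.degrees(np.arctan2(t[1],t[0])),'offset',c[:2]@nn)
    # all points near that plane
    M=m&(abs((W[:,:2]-c[:2])@nn)<.012)
    A=W[M]; s=A[:,:2]@t; print('s range',np.percentile(s,[0,1,2,98,99,100]),'z',np.percentile(A[:,2],[0,1,99,100]))
    h=(A[:,:2]-c[:2])@nn; print(np.percentile(h,[0,5,25,50,75,95,100]))
pp=camera_params('scene')
for px in [(190.7,216),(187.5,217),(194,214.5)]: print(ray('scene',pp,px,.17))
im,w=pts('scene',pp)
g=(w[:,:,2]>.005)&(w[:,:,2]<.02); 
sub=g.copy(); sub[:]=0; sub[215:277,280:352]=1
A=w[g&(sub>0)]; print('pad',len(A),A.mean(0),A.min(0),A.max(0))
cn,_=cv2.findContours((g&(sub>0)).astype(np.uint8),cv2.RETR_EXTERNAL,cv2.CHAIN_APPROX_NONE)
cc=max(cn,key=cv2.contourArea).reshape(-1,2)
print(cv2.minAreaRect(np.array([ray('scene',pp,p,.012)[:2]*1000 for p in cc],np.float32)))
for px in [(290,219),(349,221),(346,274),(285,271)]: print(ray('scene',pp,px,.012))
E
```

```text
scene 1462
glass 118 [ 0.4709 -0.315   0.1413] [ 0.5098 -0.2331  0.1816]
plane inl 93 c [ 0.4889 -0.272   0.172 ] t [-0.3749  0.9271] n [0.9271 0.3749] ang 112.01606163044254 offset 0.35130680948113246
s range [-0.4819 -0.4803 -0.4791 -0.3636 -0.3626 -0.3599] z [0.103  0.1067 0.18   0.1826]
[-0.0108 -0.002   0.0024  0.0035  0.0044  0.0058  0.0119]
side 2419
glass 353 [ 0.4706 -0.3177  0.1007] [ 0.5326 -0.2318  0.1811]
plane inl 213 c [ 0.4897 -0.2752  0.1678] t [-0.3908  0.9205] n [0.9205 0.3908] ang 113.00371262778783 offset 0.34325960108425135
s range [-0.4899 -0.4889 -0.4886 -0.3721 -0.3702 -0.3672] z [0.1043 0.108  0.1801 0.1816]
[-0.0119 -0.0033 -0.0026 -0.0021 -0.0011  0.0042  0.0117]
[ 0.4467 -0.2714  0.17  ]
[ 0.4483 -0.2782  0.17  ]
[ 0.4439 -0.2643  0.17  ]
pad 3204 [0.4676 0.0017 0.0108] [ 0.3727 -0.0876  0.005 ] [0.5557 0.091  0.0193]
((466.60675048828125, 1.51971435546875), (149.01475524902344, 151.8270721435547), 74.59724426269531)
[ 0.3802 -0.0516  0.012 ]
[0.4093 0.0939 0.012 ]
[0.5558 0.0563 0.012 ]
[ 0.5251 -0.0842  0.012 ]
```

```bash
python3 - <<'E'
from rig import *
from h import *
np.set_printoptions(precision=4,suppress=True)
R={'scene':(160,205,100,75),'side':(285,265,140,105)}
for ang0 in [112.5]:
  for n in R:
    P=camera_params(n); im,w=pts(n,P); x,y,a,b=R[n]
    W=w[y:y+b,x:x+a].reshape(-1,3)
    th=np.radians(ang0)
    for it in range(4):
        t=np.array([np.cos(th),np.sin(th)]); nn=np.array([t[1],-t[0]])
        d=(W[:,:2]-[0.489,-0.272])@nn; s=(W[:,:2]-[0.489,-0.272])@t
        # face points: below the top, off strap
        m=(W[:,2]>.112)&(W[:,2]<.172)&(abs(d)<.012)&(abs(s)<.07)&(abs(s+.002)>.012)
        for k in range(5):
            p=np.polyfit(s[m],d[m],1); m=m&(abs(d-np.polyval(p,s))<.002+.004*(k<2))
        th+=-np.arctan(p[0]) if False else np.arctan(p[0])*-1
    print(n,np.degrees(th),m.sum(),'offset',p, 's',np.percentile(s[m],[0,1,99,100]),'z',np.percentile(W[m][:,2],[0,100]))
    top=(W[:,2]>.172)&(abs(d)<.014)&(abs(s)<.07); print(' top d',np.percentile(d[top],[5,25,50,75,95]),'s',np.percentile(s[top],[0,1,99,100]),np.median(W[top][:,2]))
    st=(W[:,2]>.16)&(W[:,2]<.18)&(abs(s)<.02)&(abs(d)>.016); print(' strap s',np.percentile(s[st],[5,50,95]),'d',np.percentile(d[st],[1,99]),'line',np.polyfit(d[st],s[st],1))
# obstacles
P=camera_params('scene'); im,w=pts('scene',P)
for lo in (.03,.1):
  m=(w[:,:,2]>lo)&(w[:,:,2]<.4)&(w[:,:,0]>.15)&(w[:,:,0]<.85)&(abs(w[:,:,1])<.55)
  N,l,st,c=cv2.connectedComponentsWithStats(m.astype(np.uint8))
  for i in range(1,N):
    if st[i,4]>25:
      q=w[l==i]; print(lo,st[i,:4],'min',q.min(0),'max',q.max(0))
E
```

```text
scene 112.2822567383358 507 offset [-0.      0.0038] s [-0.0462 -0.0448  0.0691  0.0698] z [0.1123 0.1719]
 top d [-0.0036 -0.0009  0.0017  0.0038  0.0052] s [-0.0464 -0.0455  0.0583  0.0591] 0.17627690723880635
 strap s [0.0095 0.0148 0.0193] d [-0.0374  0.0532] line [0.0183 0.0144]
side 112.51438392422179 828 offset [-0.     -0.0029] s [-0.0479 -0.047   0.0685  0.0699] z [0.1121 0.1719]
 top d [-0.0034 -0.0026 -0.0005  0.0023  0.0045] s [-0.0484 -0.0477  0.0566  0.0583] 0.17702253186992145
 strap s [0.0073 0.0121 0.0191] d [-0.0382  0.0528] line [0.015  0.0127]
0.03 [173 129  24  68] min [ 0.1905 -0.3025  0.0308] max [ 0.287  -0.2765  0.1756]
0.03 [519 161  80 127] min [0.4208 0.526  0.03  ] max [0.6801 0.55   0.1849]
0.03 [378 181   8  10] min [0.3199 0.1846 0.0307] max [0.3423 0.2028 0.0484]
0.03 [407 184  48  70] min [0.4548 0.1972 0.0311] max [0.5447 0.3088 0.1816]
0.03 [108 190  35  68] min [ 0.3525 -0.4469  0.03  ] max [ 0.4475 -0.4085  0.1781]
0.03 [356 190   8   9] min [0.3401 0.1209 0.0304] max [0.3613 0.14   0.0491]
0.03 [239 194  16  20] min [ 0.3206 -0.1721  0.0301] max
[... 598 characters left out ...]
120  56] min [ 0.7772 -0.4496  0.0307] max [ 0.85   -0.2287  0.0944]
0.1 [173 129  19  50] min [ 0.1905 -0.3025  0.1003] max [ 0.287  -0.2765  0.1756]
0.1 [530 161  69 112] min [0.4208 0.5267 0.1   ] max [0.6801 0.5499 0.1849]
0.1 [407 184  48  53] min [0.4548 0.1972 0.1002] max [0.5439 0.3088 0.1816]
0.1 [108 190  27  53] min [ 0.3525 -0.4469  0.1001] max [ 0.4475 -0.4085  0.1781]
0.1 [170 214  59  51] min [ 0.4475 -0.315   0.1024] max [ 0.5348 -0.2007  0.1826]
0.1 [157 288  44  48] min [ 0.6108 -0.3417  0.1002] max [ 0.6908 -0.274   0.1772]
0.1 [464 320 127  52] min [0.7878 0.2393 0.1001] max [0.85   0.4801 0.1999]
0.1 [408 325  27  27] min [0.741  0.1325 0.1001] max [0.7946 0.1855 0.1148]
```

```bash
cat >> h.py <<'E'
th=np.radians(112.4); T=np.array([np.cos(th),np.sin(th),0]); N=np.array([np.sin(th),-np.cos(th),0]); Zu=np.array([0,0,1.])
MID=np.array([0.4847,-0.2602,0.143]); PAD=np.array([0.4666,0.0015,0.012])
GY=-0.039; GZ=0.014   # grasp point in slide_mid frame
RS0=np.stack([N,T,Zu],1)
def tool(RS,mid,sg,grip=(0,GY,GZ)):
    X=-RS[:,2]; Z=sg*RS[:,0]; R=np.stack([X,np.cross(Z,X),Z],1)
    return mid+RS@np.array(grip)-0.006*X, R
def fin(psi,L,h=0.09):
    c,s=np.cos(L),np.sin(L)
    Ry=np.array([[c,0,-s],[0,1,0],[s,0,c]])  # x -> up
    cz,sz=np.cos(psi),np.sin(psi); RS=np.array([[cz,-sz,0],[sz,cz,0],[0,0,1]])@Ry
    return RS, PAD+[0,0,h]-RS@np.array([0,.045,-.005])
E
python3 - <<'E'
from rig import *
from h import *
np.set_printoptions(precision=3,suppress=True)
for sg in (1,-1):
    p,R=tool(RS0,MID,sg); q=inverse_kinematics(p,R); print(sg,p,q)
    for k in(-1,):
        p2=p-N*.07+[0,0,.014]; print('off',inverse_kinematics(p2,R), 'up',inverse_kinematics(p2+[0,0,.1],R))
    for L in (50,58,65):
      for psi in range(-60,100,10):
        RS,m=fin(np.radians(psi),np.radians(L)); p3,R3=tool(RS,m,sg); q3=inverse_kinematics(p3,R3)
        if q3 is not None: print(L,psi,p3,q3)
E
```

```text
1 [ 0.5   -0.296  0.163] [-0.006  0.47   0.626  1.886 -0.347  0.895  1.18 ]
off [-0.     0.406  0.723  1.967 -0.342  0.892  1.292] up [-0.025  0.269  0.72   1.857 -0.199  1.088  1.162]
50 50 [ 0.519 -0.067  0.118] [ 1.209  0.714 -0.967  2.208 -0.892  0.348  2.154]
50 60 [ 0.53  -0.057  0.118] [ 1.052  0.674 -0.792  2.12  -0.842  0.556  2.194]
50 70 [ 0.539 -0.045  0.118] [ 1.009  0.72  -0.797  2.029 -0.642  0.671  2.105]
50 80 [ 0.546 -0.032  0.118] [ 0.956  0.763 -0.801  1.943 -0.498  0.791  2.066]
50 90 [ 0.551 -0.018  0.118] [ 0.4    0.642 -0.095  1.892 -0.861  1.138  2.479]
58 50 [ 0.517 -0.069  0.115] [ 1.381  0.956 -1.168  2.217 -0.625  0.248  2.014]
58 60 [ 0.529 -0.059  0.115] [ 1.102  0.754 -0.794  2.125 -0.98   0.616  2.394]
58 70 [ 0.538 -0.047  0.115] [ 1.053  0.797 -0.798  2.026 -0.755  0.725  2.263]
58 80 [ 0.546 -0.034  0.115] [ 0.995  0.838 -0.802  1.932 -0.592  0.846  2.19 ]
58 90 [ 0.551 -0.02   0.115] [ 0.405  0.705 -0.049  1.875 -0.95   1.259  2.58 ]
65 50 [ 0.516 -0.07   0.113] [ 1.419  1.056 -1.165  2.222 -0.833  0.276  2.303]
65 60 [ 0.528 -0.06   0.113] [ 1.26
[... 1050 characters left out ...]
9  0.115] [ 1.102  0.754 -0.794  2.125 -0.98   0.616 -0.748]
58 70 [ 0.538 -0.047  0.115] [ 0.923  0.724 -0.612  2.033 -0.917  0.818 -0.74 ]
58 80 [ 0.546 -0.034  0.115] [ 0.595  0.683 -0.238  1.955 -0.982  1.088 -0.616]
58 90 [ 0.551 -0.02   0.115] [ 0.265  0.709  0.142  1.884 -1.029  1.344 -0.493]
65 50 [ 0.516 -0.07   0.113] [ 1.419  1.056 -1.165  2.222 -0.833  0.276 -0.839]
65 60 [ 0.528 -0.06   0.113] [ 1.262  0.942 -0.982  2.118 -0.838  0.547 -0.799]
65 70 [ 0.538 -0.049  0.113] [ 0.956  0.794 -0.613  2.026 -0.981  0.886 -0.636]
65 80 [ 0.545 -0.035  0.113] [ 0.621  0.744 -0.232  1.943 -1.039  1.177 -0.537]
65 90 [ 0.551 -0.021  0.113] [ 0.431  0.766 -0.048  1.857 -1.     1.352 -0.501]
```

```bash
python3 - <<'E'
from rig import *
from h import *
np.set_printoptions(precision=3,suppress=True)
p,R=tool(RS0,MID,-1)
s=sense(); print(s['time_s'])
move_l(np.array(s['position'])+[0,0,.08],feed=.3)
movep(p+[0,0,.13],R); 
command_gripper(0.05,60)
s=sense(); print(s['time_s'],s['position'],p+[0,0,.13],s['joint_pos'])
im,d=camera('wrist'); cv2.imwrite('pics/wrist1.png',im[:,:,::-1])
# project expected slide points
P=camera_params('wrist');K=P['K'];M=np.linalg.inv(P['tool_from_camera'])
def proj(w):
    q=s['tcp_rot'].T@(w-s['position']); c=M[:3,:3]@q+M[:3,3]; r=np.hypot(c[0],c[1]); a=np.arctan2(r,c[2])
    return K[0,2]+K[0,0]*a*c[0]/r, K[1,2]+K[1,1]*a*c[1]/r
im=im.copy()
for y in (-.06,-.016,.016,.046,.06):
  for x in (-.004,.004):
    u=proj(MID+RS0@np.array([x,y,.035])); print(y,x,np.array(u)); cv2.circle(im,(int(u[0]),int(u[1])),2,(255,0,0),-1)
cv2.imwrite('pics/wrist1b.png',im[:,:,::-1])
E
```

```text
0.15
4.4833 [ 0.5   -0.296  0.293] [ 0.5   -0.296  0.293] [-0.34   0.457  1.119  1.76  -0.439  1.205 -1.848]
-0.06 -0.004 [322.998 205.532]
-0.06 0.004 [310.452 205.531]
-0.016 -0.004 [322.643 269.617]
-0.016 0.004 [310.748 269.619]
0.016 -0.004 [322.342 311.336]
0.016 0.004 [311.004 311.339]
0.046 -0.004 [322.048 346.302]
0.046 0.004 [311.257 346.306]
0.06 -0.004 [321.91  361.254]
0.06 0.004 [311.376 361.259]
```

View pics/wrist1b.png

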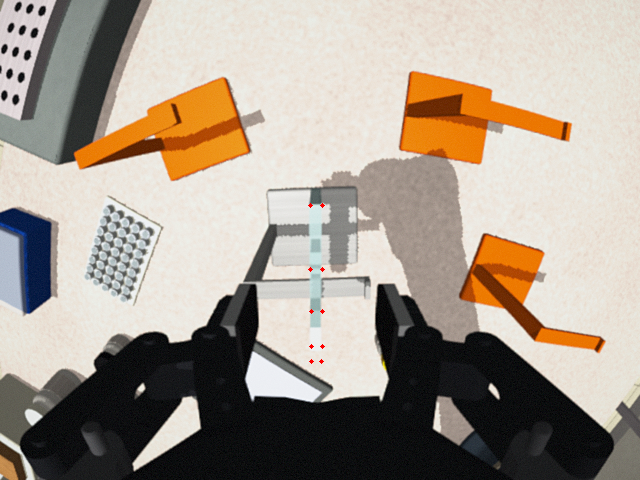

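The projected slide corners land on the slide: clear end at row 205, strap at row 289, frost starting at row 328. The gripper is centred at column 316. I'll descend, grip and lift off.

```bash
python3 - <<'E'
from rig import *
from h import *
np.set_printoptions(precision=3,suppress=True)
p,R=tool(RS0,MID,-1)
print(move_l(p,R,feed=.1,until_force=8))
s=sense(); print(s['time_s'],s['position'],s['wrist_force'])
command_gripper(0.0,70)
s=sense(); print(s['time_s'],s['finger_gap'],s['wrist_force'])
move_l(s['position']+np.array([0,0,.014]),feed=.05)
s=sense(); print(s['time_s'],s['finger_gap'],s['wrist_force'])
for n in('side','scene'):
    im,d=camera(n); cv2.imwrite(f'pics/{n}2.png',im[:,:,::-1])
E
```

```text
False
5.9833 [ 0.5   -0.297  0.164] [0.372 0.993 0.925]
6.4333 0.007032483975169241 [0.681 0.042 1.819]
6.8667 0.007384299898031627 [ 0.439 -0.257 -1.217]
```

View pics/side2.png

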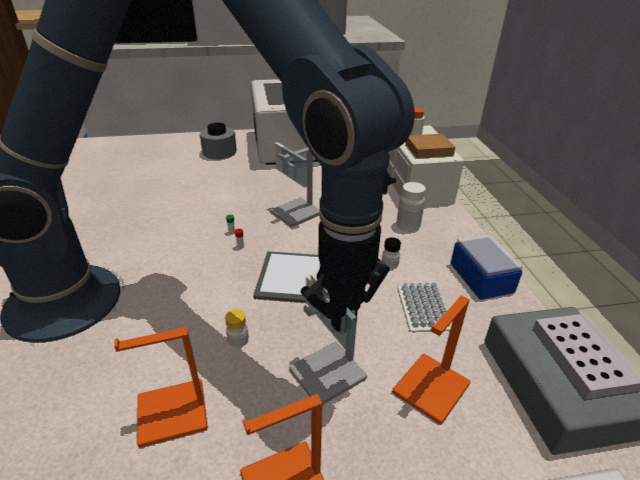

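The slide is gripped with a gap of about 7.4 mm. The side view shows it raised at about (335,320). I'll slide it off towards the tip, stopping if the force rises.

```bash
python3 - <<'E'
from rig import *
from h import *
np.set_printoptions(precision=3,suppress=True)
s=sense(); p=s['position']
print(move_l(p-N*.068,feed=.06,until_force=4))
s=sense(); print(s['time_s'],s['position']-p,s['finger_gap'],s['wrist_force'])
im,d=camera('side'); cv2.imwrite('pics/side3.png',cv2.resize(im[200:420,200:460,::-1],(780,660)[:2]))
im,d=camera('wrist'); cv2.imwrite('pics/wrist3.png',im[:,:,::-1])
E
```

```text
False
8.25 [-0.062 -0.026 -0.   ] 0.007387285053978838 [ 0.087  0.281 -1.154]
```

View pics/side3.png

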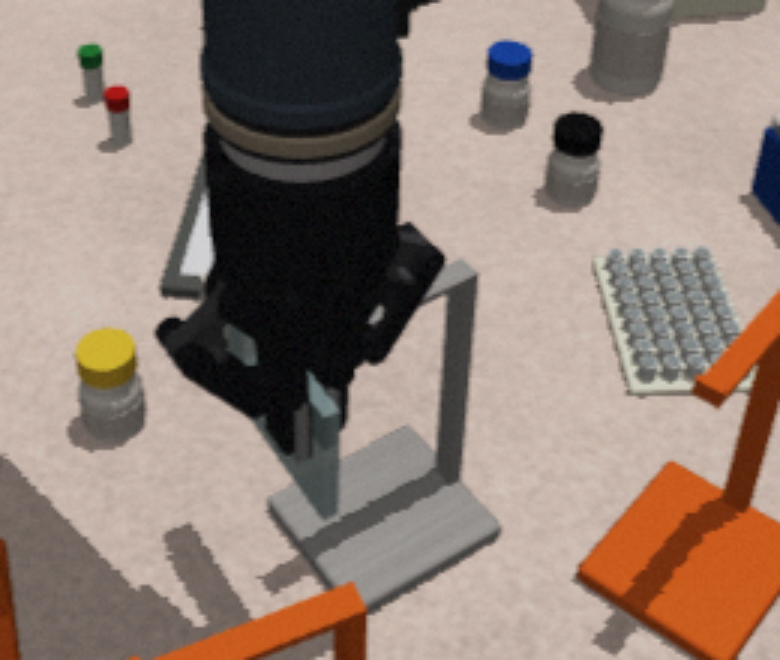

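View pics/wrist3.png

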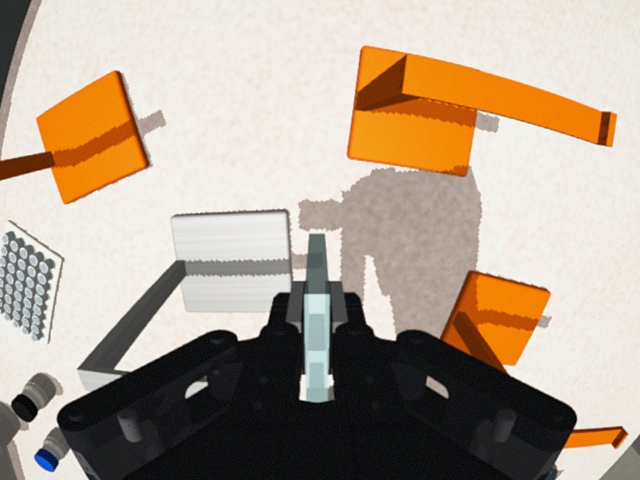

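The slide is off the hook: the side picture shows it clear in front of the tip, held at its clear end. I'll raise it and check the final pose options.

```bash
python3 - <<'E'
from rig import *
from h import *
np.set_printoptions(precision=3,suppress=True)
s=sense(); p=s['position']
move_l(p+[0,0,.16],feed=.15)
s=sense(); q0=np.array(s['joint_pos']); print(s['time_s'],s['position'],s['finger_gap'],q0)
for L in (52,56):
  for psi in range(-180,180,10):
    RS,m=fin(np.radians(psi),np.radians(L),.095); p3,R3=tool(RS,m,-1); q3=inverse_kinematics(p3,R3); q4=inverse_kinematics(p3+[0,0,.15],R3)
    if q3 is not None and q4 is not None: print(L,psi,p3,'above',q4,q3, abs(q3-q4).max())
E
```

```text
9.5667 [ 0.437 -0.321  0.336] 0.007726861735157317 [-0.365  0.335  1.196  1.785 -0.328  1.248 -1.832]
52 -180 [0.486 0.085 0.122] above [-0.353  0.616  0.266  1.536 -0.212  1.921 -0.034] [-0.314  0.786  0.206  1.61  -0.222  1.675 -0.01 ] 0.24597090156004175
52 -170 [0.471 0.088 0.122] above [-0.378  0.593  0.206  1.566 -0.101  1.904  0.038] [-0.348  0.768  0.162  1.641 -0.114  1.653  0.044] 0.2507148880379002
52 -160 [0.456 0.087 0.122] above [-0.403  0.565  0.148  1.608  0.008  1.878  0.108] [-0.381  0.745  0.116  1.684 -0.006  1.622  0.095] 0.2558617094795588
52 -150 [0.442 0.084 0.122] above [-0.065  0.571 -0.429  1.637  0.222  1.899 -0.053] [-0.068  0.762 -0.429  1.715  0.284  1.658 -0.127] 0.24161599655256794
52 -140 [0.428 0.079 0.122] above [ 0.014  0.573 -0.618  1.695  0.349  1.905 -0.037] [-0.118  0.732 -0.429  1.781  0.369  1.629 -0.054] 0.27597363082864934
52 -130 [0.415 0.071 0.122] above [-0.025  0.527 -0.618  1.768  0.431  1.868  0.071] [-0.034  0.748 -0.618  1.848  0.521  1.651 -0.084] 0.22075191070912903
52 -120 [0.404 0.061 0.122] above [ 0.07   0.53  -0.806  1.841  
[... 6077 characters left out ...]
921 -0.376] [-0.115  0.829  0.389  1.635 -0.754  1.691 -0.278] 0.2299562168182523
56 140 [0.536 0.053 0.121] above [-0.224  0.676  0.474  1.534 -0.658  1.945 -0.323] [-0.147  0.839  0.35   1.595 -0.651  1.719 -0.233] 0.22589176935781108
56 150 [0.527 0.064 0.121] above [-0.235  0.676  0.397  1.506 -0.546  1.963 -0.265] [-0.182  0.843  0.309  1.569 -0.545  1.739 -0.183] 0.22425803783367804
56 160 [0.515 0.073 0.121] above [-0.251  0.672  0.322  1.493 -0.432  1.974 -0.203] [-0.218  0.842  0.268  1.557 -0.437  1.748 -0.13 ] 0.2254964990948265
56 170 [0.502 0.081 0.121] above [-0.286  0.664  0.275  1.495 -0.321  1.98  -0.125] [-0.255  0.835  0.225  1.56  -0.327  1.748 -0.075] 0.23227323669306843
```

```bash
cat > cfg.py <<'E'
PSI,LN,HH=150,55,.095
E
python3 - <<'E'
from rig import *
from h import *
from cfg import *
np.set_printoptions(precision=3,suppress=True)
RS,m=fin(np.radians(PSI),np.radians(LN),HH); p,R=tool(RS,m,-1)
movep(p+[0,0,.13],R); s=sense(); print(s['time_s'],s['position'],s['finger_gap'],s['joint_pos'])
move_l(p,R,feed=.12); sleep(.3)
s=sense(); print(s['time_s'],s['position'],p,s['finger_gap'],s['wrist_force'])
for n in('side','scene','wrist'):
    im,d=camera(n); cv2.imwrite(f'pics/{n}4.png',im[:,:,::-1]); np.savez(n+'4.npz',im=im,d=d)
E
```

```text
11.0667 [0.526 0.063 0.251] 0.006888169981198415 [-0.245  0.69   0.409  1.525 -0.546  1.921 -0.245]
12.6 [0.526 0.064 0.122] [0.526 0.064 0.121] 0.007103351571255548 [ 0.227  0.208 -1.376]
```

View pics/scene4.png

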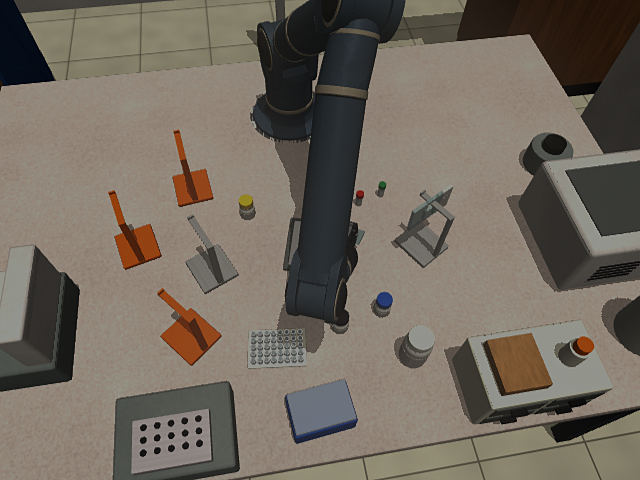

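View pics/side4.png

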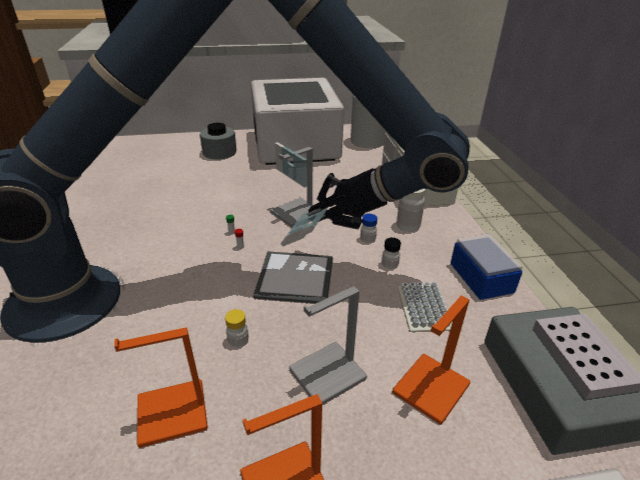

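View pics/wrist4.png

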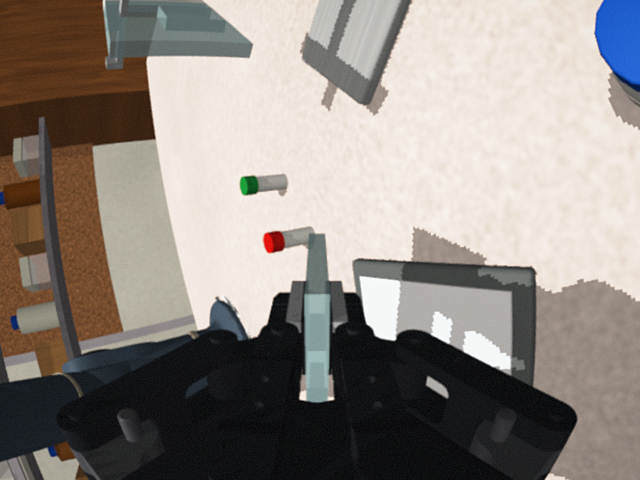

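Side view: the slide is held tilted above the pad, from about (285,240) to (330,205), and the bottles are in place. I'll check its actual pose with the side depth image.

```bash
python3 - <<'E'
from rig import *
from h import *
from cfg import *
np.set_printoptions(precision=4,suppress=True)
RS,m=fin(np.radians(PSI),np.radians(LN),HH)
im=cv2.imread('pics/side4.png'); cv2.imwrite('pics/side4z.png',cv2.resize(im[180:300,250:410],(800,600),interpolation=cv2.INTER_CUBIC))
for n in('side','scene'):
    P=camera_params(n); I,w=pts(n,P,n+'4.npz')
    q=(w-m)@RS
    M=(abs(q[:,:,0])<.02)&(abs(q[:,:,1])<.08)&(abs(q[:,:,2])<.06)&(w[:,:,2]>.04)
    M&=I.astype(int).sum(2)>150
    if M.sum()<20: continue
    k=q[M]; A=np.c_[k[:,1:],np.ones(len(k))]; keep=np.ones(len(k),bool)
    for _ in range(6):
        c=np.linalg.lstsq(A[keep],k[keep,0],rcond=None)[0]; keep=abs(k[:,0]-A@c)<.002
    nn=RS@(np.array([1,-c[0],-c[1]])/np.linalg.norm([1,c[0],c[1]]))
    print(n,M.sum(),keep.sum(),'coef',c,'normal',nn,'lean',90-np.degrees(np.arccos(nn[2])))
    print('y',np.percentile(k[keep,1],[0,1,99,100]),'z',np.percentile(k[keep,2],[0,1,99,100]))
    # end edge near the frost, by z bins
    for zb in (-.03,-.02,-.01,0,.01,.02,.03):
        b=keep&(abs(k[:,2]-zb)<.005)
        if b.any(): print(zb,k[b,1].min(),k[b,1].max())
    fr=keep&(k[:,1]>.03); print('top z at frost',k[fr,2].min(),k[fr,2].max())
E
```

```text
side 718 455 coef [-0.0002 -0.0079  0.0052] normal [-0.4912  0.2834  0.8237] lean 55.45436938493895
y [-0.0575 -0.0536  0.0616  0.0629] z [-0.0365 -0.0351  0.0358  0.0365]
-0.03 -0.05740876710061752 0.0606377624457827
-0.02 -0.05746602571130495 0.061841559952979956
-0.01 -0.03817141083904085 0.0629476677816009
0 -0.030019744749189524 0.0626029247460221
0.01 -0.02805264865347846 0.06167144796764849
0.02 -0.02943446232080751 0.061457273426248585
0.03 -0.036371894047575355 0.04633534131271533
top z at frost -0.036106010309947124 0.03634519885974052
scene 83 63 coef [ 0.0032 -0.0037  0.0052] normal [-0.4925  0.288   0.8213] lean 55.21053608345772
y [-0.0609 -0.0604 -0.0451 -0.0445] z [-0.0367 -0.0366  0.0344  0.0354]
-0.03 -0.05879957047041275 -0.044451179886534235
-0.02 -0.060030353776656574 -0.050186297695216237
-0.01 -0.05951998494043757 -0.049275199646764765
0 -0.059543640483855347 -0.05143227566872894
0.01 -0.058399834366884514 -0.05081403406919428
0.02 -0.05965497130476797 -0.05121526855526509
0.03 -0.06091964426966951 -0.05324938416576881Traceback (most recent call last):
  File "<stdin>", line 23, in <module>
    return umr_minimum(a, axis, None, out, keepdims, initial, where)
ValueError: zero-size array to reduction operation minimum which has no identity
```

View pics/side4z.png

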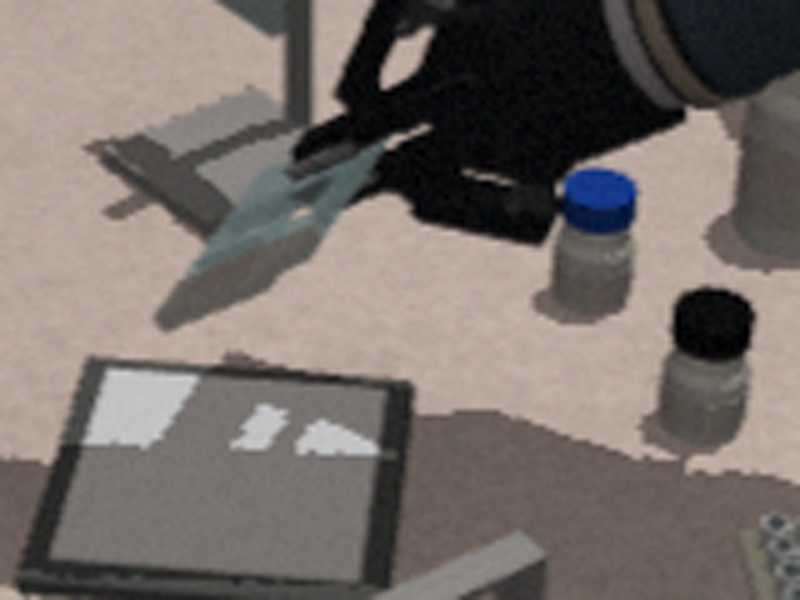

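```bash
python3 - <<'E'
from rig import *
from h import *
P=camera_params('side'); im,w=pts('side',P)
g=(w[:,:,2]>.0065)&(w[:,:,2]<.02); s=np.zeros_like(g); s[245:308,250:340]=1
cn,_=cv2.findContours((g&s).astype(np.uint8),cv2.RETR_EXTERNAL,cv2.CHAIN_APPROX_NONE)
cc=max(cn,key=cv2.contourArea).reshape(-1,2)
print(cv2.minAreaRect(np.array([ray('side',P,p,.012)[:2]*1000 for p in cc],np.float32)))
s=sense(); print(s['time_s'],s['position'],np.abs(s['qd']).max(),s['finger_gap'])
E
```

```text
((462.73101806640625, -3.881500244140625), (153.0556640625, 148.75424194335938), 74.75211334228516)
12.75 [0.52638347 0.06399784 0.12147928] 0.0035675720594929104 0.007393525157513878
```

```bash
python3 - <<'E'
from rig import *
s=sense(); move_l(s['position']+[-.0015,-.002,0],feed=.02); sleep(.5)
s=sense(); print(s['time_s'],s['position'],abs(s['qd']).max(),s['finger_gap']); finish_job()
E
```

```text
13.525 [0.52490497 0.06199503 0.12148139] 0.002514608058781479 0.007013207206164902
the job is handed in; nothing more can be done
```

I gripped the notched slide by its clear end, lifted it up and off its hook, and handed the job in at 13.5 s while holding it still above the light pad. `finish_job()` gave no verdict.

- **Slide pose:** the two cameras' depth images put the lean at about 55°, with the notch where it should be for the label face to be up. The middle of the frosted end is about 95 mm above the pad top.
- **Grip:** the finger gap was steady at about 7 mm, and wrist-force readings stayed below about 2 N.
- **Other items:** after the slide was carried over, both cameras still showed the other slide on its stand and the bottles, vials and orange stands where they had been.
- **Disagreement:** the two cameras differed by about 4 to 5 mm per axis on where the pad's middle is. I split most of the difference with a last 2.5 mm nudge, so the frosted end should be within about 5 mm of the pad's middle. I took no picture after that nudge.

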